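# Tip the walnuts into the bowl and hang up the dipper cup

## Robot

A 6-joint arm with a two-finger parallel gripper is mounted at the origin on the work surface. World frame = base frame: x ahead of the robot, y to its left, z up, the work surface at z = 0. Lengths are in mm, angles in rad, forces in N, time in s.
With the tool pointing down it reaches from about 300 to 775 mm from the base axis. Payload 14.6 kg.
Tool frame: the origin (TCP) lies between the finger pads; the fingertips stand ahead of it and the grasp point (between the pads) lies 11 mm behind it (manip.finger_overhang is the z of the fingertips in the tool frame, in mm); z points along the fingers, y is the line along which they close (so a half turn about z gives the same grasp; the last joint's range is limited). The gripper opens to 94 mm and grips with 3 to 60 N. Pads are 16 mm wide; open, the fingers measure 119 mm over their backs; the gripper's body (75 mm by 177 mm) begins 78 mm behind the grasp point.
Start: joints at [-1.187, 0.3, 1.521, -0, 1.321, -0.067], TCP at [239.619, -495.047, 192.046] pointing down, gripper open.
Joint ranges: [-3.03, 3.03], [-0.79, 2.21], [0.23, 2.52], [-1.04, 4.18], [0, 3.07], [-2.55, 2.55]. Speed limits (rad/s): [2.22, 2.22, 2.57, 3.14, 3.14, 3.14].

## Interface

Orientations are given as [roll, pitch, yaw] about the fixed x, y, z axes, in that order (R = Rz(yaw) Ry(pitch) Rx(roll)).
In Python, from cell import manip gives the robot as it stands.
- The arm moves only by the tool jog_arm, never from a script. Its argument "series" is a list of rows, each a list of 7 numbers: the shift along the world's x, y, z as a fraction of full scale, then the turn, a rotation vector about the world's x, y, z as a fraction of full scale, then the closure, from 0 (fully open) to 1 (shut). In form: [[dx, dy, dz, wx, wy, wz, fingers], ...]. A call has 1 to 8 rows; each row is the pose to reach, as a shift and turn from the pose commanded when the call began; what a row does not reach only later rows make up. Full scale, the value 1, is 120 mm for a shift and 90 degrees for a turn. A row lasts 1/12 s, in which the tool goes at most 41.7 mm and 7.16 degrees, less where a joint would pass 70% of its speed; a pose out of reach is approached as far as the arm can. A call with a number of a shift or a turn outside -1 to 1 is refused whole. A call with a gripper value outside its range is refused whole. The fingers move at their own pace and stop on an object; "grip_force" is the grip in N (left out, the last holds). Time passes only in rows, so rows that repeat a pose let the fingers close. It gives the time, the measured TCP pose, the force, the opening and the grip force at its end, in the units of the state.
- manip.read_state(): the state, without advancing time (a new reading comes with each control period).
- manip.camera(name): name is "scene" or "top" or "wrist"; returns a dict with "frame" (400x640x3 uint8, red, green, blue), "vfov" (degrees; the focal length in pixels is half the picture's height over the tangent of half this angle, whatever the lens; pixels are square), "cx", "cy" (the principal point, pixels), "R" (3x3) and "t" (3): a world point X has camera coordinates R X + t; the wrist camera has in their place "hand_eye" (4x4, takes a point from camera to tool coordinates, whose origin is the TCP and whose axes are the flange's). Camera axes: x right, y down, z forward; pixel columns grow to the right and rows downward; lengths in mm; the calibration is good to about 2 mm. The wrist camera is an equidistant fisheye: a pixel r from the principal point sees the ray r / f radians off the axis. A picture is of the moment at which its call begins: read the wrist's pose just before it. There is no depth.
- manip.sign_off(): hands the job in; it is judged then, once.
The state is a dict: "clock": time; "joints": joint angles; "qd": joint speeds; "effort": joint torques, N m; "eef_pos": TCP position; "eef_rot": TCP orientation; "wrist_force": force on the tool from outside, world axes, zero at the start; "moment": the same for the moment, N m; "finger_gap": finger opening in mm; "finger_force": force on a finger pad.
Only numpy, scipy, OpenCV 4.12 (cv2) and the standard library are available. Lean on these libraries where they do the work, as an engineer would, in place of code of your own. Each camera call takes 0.05 s, during which the arm holds its last target. There are 200 camera calls.

## Task

Take the steel cup by its handle and pour all seven walnuts out of it into the white bowl, without handling the nuts with the gripper. Then gently hang the empty cup on the top rail of the stand: notch under the handle over the rail, cup on the far side with its mouth up, and let go. Leave the bowl, the soap, the mug and the jar where they stand.

Things in the scene. Friction and masses are not known exactly. Their poses are not given: they have to be found in the camera images.
- cup: Steel dipper cup holding the walnuts, upright on the counter. Round: diameter 60 mm at foot, 84 at rim, 90 high, walls 3, floor 4 mm; 0.2 kg, nuts 90 g more. Origin: centre of underside, z up. Its straight handle runs level along the cup's -x (towards the robot) to 155 mm from the axis, centreline 76 mm up. Nuts roll out only when it is tipped on its side or a bit further, some 100 degrees.
- cup_grip (a point): Point to pinch on the handle's centreline, in the cup's frame x -130, z 76 mm; axes as the cup's. The handle is a round bar of 18 mm diameter, so it can be pinched with the gripper leaning to either side about the handle's axis, which spares the wrist when pouring sideways.
- cup_notch (a point): Top of the notch, on the handle's underside, in the cup's frame x -54, z 67 mm. The notch, about 29 mm wide and open downwards, lies between the cup's wall and a flat tooth under the handle (69 to 77 mm from the cup's axis, 26 mm wide, reaching down to 40 mm above the cup's underside). Hung, the handle lies across the rail, tooth on its near side.
- cup_mouth (a point): Centre of the cup's rim, 90 mm above its underside.
- stand: Fixed steel hanging stand to the robot's left or right: base 130 x 300 x 12 mm, two posts 270 mm apart and 175 mm tall. Between them the top rail, a round bar 14 mm thick along the stand's y, straight above the origin, clamped anew each time at a height not told: its top is 130 to 170 mm above the counter. Origin: centre of base underside; +x points away from the robot, z up.
- stand_base (a point): Middle of the top of the stand's base plate, 12 mm above the counter, straight below the rail. A 12 mm rest bar runs along the rail, 45 mm below it and 13 mm to the stand's +x, axis to axis: a cup hung on the +x side leans on it, by some 0.2 rad. The clamped rail yields only above 90 N.
- bowl: White ceramic bowl, rim diameter 160 mm, 70 mm high, wall 5 mm, about 0.55 kg, loose on the counter, across the cup from the stand. Origin: centre of its underside, z up.
- soap: Green washing-up bottle, 60 mm in diameter, 190 mm tall, a bystander standing behind the work. Origin: centre of its underside.
- mug: Blue mug, 80 mm in diameter and 95 mm tall, with a handle; a bystander. Origin: centre of its underside.
- jar: Glass jar with a steel lid, 72 mm in diameter, 120 mm tall; a bystander. Origin: centre of its underside.
- walnut0: One of the seven walnuts in the cup: 30 mm long, 26 mm thick, 13 g; origin at its centre.
- walnut1: One of the seven walnuts in the cup: 30 mm long, 26 mm thick, 13 g; origin at its centre.
- walnut2: One of the seven walnuts in the cup: 30 mm long, 26 mm thick, 13 g; origin at its centre.
- walnut3: One of the seven walnuts in the cup: 30 mm long, 26 mm thick, 13 g; origin at its centre.
- walnut4: One of the seven walnuts in the cup: 30 mm long, 26 mm thick, 13 g; origin at its centre.
- walnut5: One of the seven walnuts in the cup: 30 mm long, 26 mm thick, 13 g; origin at its centre.
- walnut6: One of the seven walnuts in the cup: 30 mm long, 26 mm thick, 13 g; origin at its centre.
There are look-alikes about, which are no part of the job. Leave any pink or purple look-alike of the walnut6 alone. Leave any red look-alike of the cup alone.

How it is judged:
By the outcome, as a careful person would: the job done as asked, in the order asked, and still so for the second after the job is handed in, with the robot touching nothing.
It also fails if it takes over 67 s, if anything falls off the work surface, if the arm or the gripper's body presses on something with over 40 N, if the wrist force passes 120 N, or if a joint passes its speed limit or range.

## Working session

There is one attempt and no reset: what is moved stays moved. The work goes in short steps, Python scripts to look and compute and a tool call to move; the robot and the scene stay as the last step left them, time stands still between calls to the robot, and variables do not carry over. Pictures are saved under pics/ and viewed, at most 10 in all, crops included, and the job is handed in when it is done.

Besides the shell and the picture viewer there is one more tool, called after "Request:" as name([rows], argument=value, ...), one row to a line, values as JSON. jog_arm: Moves the arm, as the interface text tells. Its arguments: {"type":"object","properties":{"series":{"type":"array"},"grip_force":{"type":"number"}},"required":["series"]}

```bash
ls; mkdir -p pics; cat > h.py <<'E'
from cell import manip
import numpy as np, cv2
def grab(n,f):
    c=manip.camera(n); cv2.imwrite(f,cv2.cvtColor(c["frame"],cv2.COLOR_RGB2BGR)); np.save(f[:-4]+".npy",c,allow_pickle=True); return c
def load(f): return np.load(f,allow_pickle=True).item()
def ray(c,u,v):
    f=200/np.tan(np.radians(c["vfov"])/2); d=np.array([(u-c["cx"])/f,(v-c["cy"])/f,1.])
    R=np.array(c["R"]);t=np.array(c["t"]); return -R.T@t, R.T@d
def onz(c,u,v,z):
    o,d=ray(c,u,v); return o+d*(z-o[2])/d[2]
def proj(c,X):
    f=200/np.tan(np.radians(c["vfov"])/2); p=np.array(c["R"])@np.array(X)+np.array(c["t"]); return c["cx"]+f*p[0]/p[2], c["cy"]+f*p[1]/p[2]
E
python3 - <<'E'
from h import *
a=grab("scene","pics/s0.png");b=grab("top","pics/t0.png")
for c in(a,b): print(c["vfov"],c["cx"],c["cy"],np.round(c["R"],3).tolist(),np.round(c["t"],1))
s=manip.read_state();print(s)
E
```

```text
pics
56.54105505091333 316.7907736637763 198.24155369340062 [[0.874, 0.486, 0.013], [0.371, -0.649, -0.664], [-0.314, 0.585, -0.748]] [-474.3 -147.1 1156.5]
52.56932803728523 317.90424015615343 203.17740497030155 [[-0.024, -0.999, 0.026], [-0.998, 0.023, -0.059], [0.059, -0.027, -0.998]] [ -6.1 530.  949.8]
{'clock': 0.1, 'joints': array([-1.18664432e+00,  3.00438705e-01,  1.52149829e+00,  1.01845062e-05,
        1.32070040e+00, -6.66123547e-02]), 'qd': array([-0.00085841,  0.00082508, -0.00080919, -0.00176838, -0.00076183,
        0.00052634]), 'effort': array([ 1.78939597e-03, -5.32644510e+01, -3.53283763e+01,  7.09600816e-02,
        2.34990427e-02, -2.72290589e-05]), 'eef_pos': array([ 239.51250045, -494.84131705,  191.53912796]), 'eef_rot': array([-3.14055088e+00, -7.93845808e-05,  4.50761793e-01]), 'wrist_force': array([-0.09309796, -0.35487462, -0.56806514]), 'moment': array([-0.02755953, -0.05196471,  0.01354662]), 'finger_force': 0.0, 'finger_gap': 93.64433159743234}
```

View pics/s0.png

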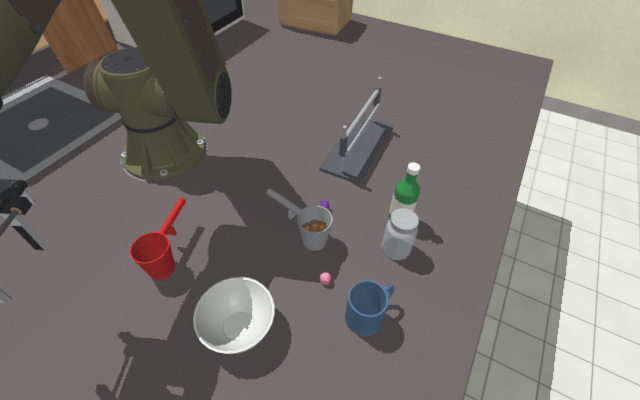

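View pics/t0.png

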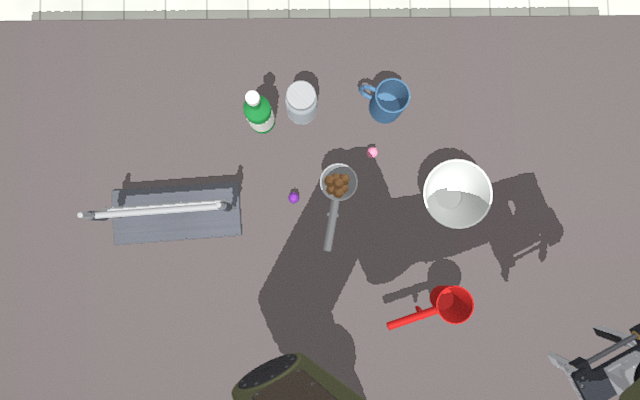

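The top view shows two candidates for the cup. The steel cup holding nuts is at top (338,183) and scene (315,228), with its handle running to (328,250). The red look-alike is at top (455,305) and scene (155,255). Pink and purple fake nuts are at top (372,152) and (293,197). I choose the steel cup. The bowl is at top (458,194), and the stand is on the left at top (175,212). Next is a close crop of the cup and the stand.

```bash
python3 - <<'E'
from h import *
t=cv2.imread("pics/t0.png");s=cv2.imread("pics/s0.png")
def cr(i,x,y,w,h,W,H): return cv2.resize(i[y:y+h,x:x+w],(W,H),interpolation=cv2.INTER_CUBIC)
m=np.zeros((600,800,3),np.uint8)
m[:300,:400]=cr(t,285,155,100,100,400,400)[:300]   # placeholder
m[:300,:400]=cr(t,285,160,133,100,400,300)
m[:300,400:]=cr(s,260,180,133,100,400,300)
m[300:,:400]=cr(t,70,160,180,135,400,300)
m[300:,400:]=cr(s,310,70,133,100,400,300)
cv2.imwrite("pics/m0.png",m)
T=load("pics/t0.npy");S=load("pics/s0.npy")
def big(mask):
    n,l,st,c=cv2.connectedComponentsWithStats(mask.astype(np.uint8)); k=1+np.argmax(st[1:,4]); return l==k
hsv=cv2.cvtColor(t,cv2.COLOR_BGR2HSV).astype(int)
roi=np.zeros(t.shape[:2],bool);roi[150:240,410:505]=1
w=roi&(hsv[...,2]>140)&(hsv[...,1]<40); w=big(w)
cn=max(cv2.findContours(w.astype(np.uint8),0,1)[0],key=cv2.contourArea)
e=cv2.fitEllipse(cv2.convexHull(cn));print("bowl",e,onz(T,*e[0],70),onz(T,e[0][0]+e[1][0]/2,e[0][1],70))
for n,u,v,z in [("mug",390,97,95),("jar",301,92,120),("soap",253,98,190),("redcup",455,304,90),("redend",389,326,76),("purp",294,198,13),("pink",373,152,13)]: print(n,onz(T,u,v,z).round())
print("cup rough",onz(T,338.5,182,90),onz(T,327.5,250,76))
E
```

```text
bowl ((465.71954345703125, 186.0508270263672), (72.5767822265625, 95.22711181640625), 47.46187210083008) [ 557.93527376 -354.86706854   70.        ] [ 556.11745999 -438.54066565   70.        ]
mug [ 759. -183.   95.]
jar [765.  15. 120.]
soap [731. 109. 190.]
redcup [ 298. -311.   90.]
redend [ 251. -167.   76.]
purp [544.  38.  13.]
pink [ 651. -155.   13.]
cup rough [571.22459989 -63.27312359  90.        ] [421.51322602 -35.75339876  76.        ]
```

View pics/m0.png

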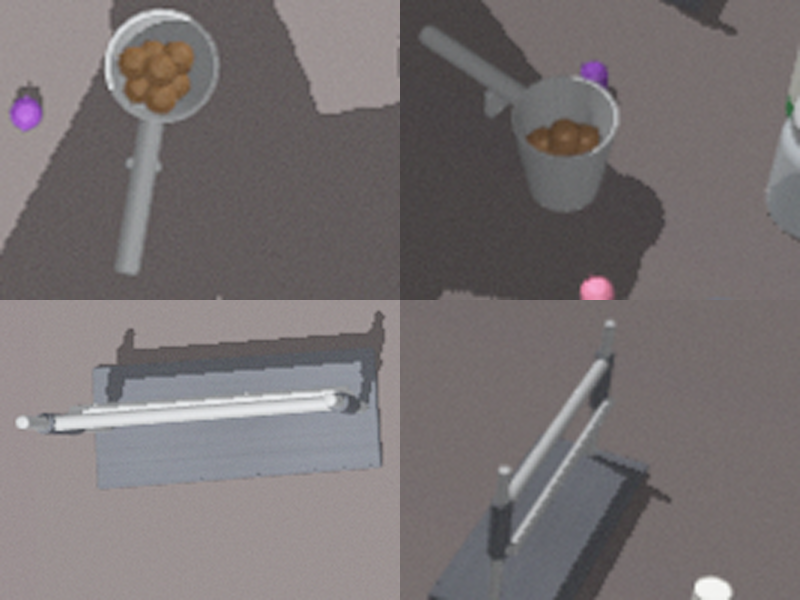

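The crop confirms the steel cup with seven brown nuts: rim centre is top px (339.2,182.3) and handle end is (327.6,249.8). The purple nut is beside it and stays put. In the top view the rail runs from about (95,216) to (222,206), and in the scene view from (346.6,135) to (377.5,91.7).

```bash
python3 - <<'E'
from h import *
t=cv2.imread("pics/t0.png");s=cv2.imread("pics/s0.png")
T=load("pics/t0.npy");S=load("pics/s0.npy")
P=[(112.3,190.2),(238.8,182.5),(241.9,234.3),(114.1,244.6)]
Q=[onz(T,*p,12) for p in P]; print("base",np.round(Q,0).tolist(),np.mean(Q,0))
for p in[(79.9,215.4),(219,205)]: print("post",onz(T,*p,175))
def tc(x,y): return 70+x*180/400,160+(y-300)*135/300
def sc(x,y): return 310+(x-400)*133/400,70+(y-300)/3
A=[tc(60,423),tc(320,405)];B=[sc(512,492),sc(600,370)]
# plane of top line
o,d1=ray(T,*A[0]);_,d2=ray(T,*A[1]);n=np.cross(d1,d2)
X=[]
for b in B:
    oo,d=ray(S,*b); X.append(oo+d*(n@(o-oo))/(n@d))
print("rail2view",np.round(X,1).tolist())
c=np.mean(Q,0);y=(Q[0]+Q[3]-Q[1]-Q[2]);y[2]=0;y/=np.linalg.norm(y);nn=np.array([y[1],-y[0],0]);print("ydir",y)
for b in B+[sc(556,431)]:
    oo,d=ray(S,*b);print("rail vertplane",oo+d*(nn@(c-oo))/(nn@d))
for a in A:
    oo,d=ray(T,*a)
    for z in (123,143,163):print("top rail at z",z,(oo+d*(z-oo[2])/d[2]).round(1), "off", nn@((oo+d*(z-oo[2])/d[2])-c))
m=onz(T,339.2,182.3,90);e=onz(T,327.6,249.8,76);j=onz(T,334.9,200,76)
print("mouth",m,"end",e,"j",j,np.linalg.norm((m-e)[:2]),"ang",np.degrees(np.arctan2(*(m-e)[[1,0]])),np.degrees(np.arctan2(*(j-e)[[1,0]])))
print("foot scene",onz(S,260+565*0+ (565-400)*133/400,180+190/3,0))
g=s; print("rim scene",onz(S,260+(567-400)*133/400,180+113/3,90))
# bowl : manual circle
hsv=cv2.cvtColor(t,cv2.COLOR_BGR2HSV).astype(int)
w=((hsv[...,2]>165)&(hsv[...,1]<40)).astype(np.uint8)*255;w[:150]=0;w[240:]=0;w[:,:410]=0;w[:,500:]=0
cn=max(cv2.findContours(cv2.morphologyEx(w,cv2.MORPH_OPEN,np.ones((3,3))),0,1)[0],key=cv2.contourArea)
(cx,cy),r=cv2.minEnclosingCircle(cn);print("bowl",cx,cy,r,onz(T,cx,cy,70),onz(T,cx+r,cy,70))
print("man", onz(T,458,194,70), onz(T,424,194,70),onz(T,492,194,70),onz(T,458,228,70),onz(T,458,160.5,70))
E
```

```text
base [[572.0, 467.0, 12.0], [584.0, 169.0, 12.0], [460.0, 163.0, 12.0], [443.0, 462.0, 12.0]] [514.80635235 315.57302803  12.        ]
post [507.03108988 452.26112136 175.        ]
post [521.21106485 181.4681546  175.        ]
rail2view [[519.1, 211.2, 127.7], [508.6, 442.3, 124.0]]
ydir [-0.04786165  0.99885397  0.        ]
rail vertplane [519.89108038 209.45674329 129.22751001]
rail vertplane [508.75422204 441.87861967 124.33223474]
rail vertplane [514.68801495 318.04268319 126.94047027]
top rail at z 123 [508.5 445.8 123. ] off -0.05215565208591855
top rail at z 143 [507.7 435.6 143. ] off -1.3723686076944812
top rail at z 163 [506.8 425.4 163. ] off -2.6925815633030403
top rail at z 123 [519.8 203.2 123. ] off -0.3589596351096578
top rail at z 143 [518.7 198.6 143. ] off -1.6720086982253237
top rail at z 163 [517.6 194.1 163. ] off -2.9850577613409905
mouth [570.52497279 -64.80488957  90.        ] end [421.94949775 -35.9871468   76.        ] j [532.45187435 -55.2080841   76.        ] 151.34442204164876 ang -10.976809223991154 -9.867383546826593
foot scene [576.89759822 -71.26040776   0.        ]
rim scene [572.42431722 -61.75648305  90.        ]
bowl 457.50714111328125 193.13624572753906 35.16923904418945 [ 542.1717169  -335.25610496   70.        ] [ 540.37680911 -416.1693273    70.        ]
man [ 540.17721571 -336.29847315   70.        ] [ 541.90889965 -258.4311236    70.        ] [ 538.43786792 -414.51043775   70.        ] [ 463.05552849 -332.81365442   70.        ] [ 616.93165445 -339.7666974    70.        ]
```

```bash
python3 - <<'E'
from h import *
from scipy.spatial.transform import Rotation as Ro
print(manip.finger_overhang,[a for a in dir(manip) if a[0]!='_'])
d=250
for off in(0,np.pi):
  for nm,g,yaw,a in [("grasp",(444,-40),-.186,x) for x in(-60,-45,-30,0,30,45)]+[("pour",(420,-267),-.186,x) for x in(35,50,65,80,110)]+[("pour-rad",(453,-228),-.55,x) for x in(35,50,65,80,110)]+[("hang",(440,312),.048,x) for x in(-60,-45,-30,0)]:
    R=Ro.from_euler('z',yaw)*Ro.from_euler('x',np.radians(a))*Ro.from_euler('x',np.pi)*Ro.from_euler('z',off)
    w=np.array([*g,0])-d*R.as_matrix()[:,2]; j1=np.arctan2(w[1],w[0]); out=[]
    for phi in(1.5,1.9):
      M=Ro.from_euler('zy'[::-1],[0,0])
      M=(Ro.from_euler('z',j1)*Ro.from_euler('y',phi)).inv()*R*Ro.from_euler('z',-np.pi/2)
      e=M.as_euler('ZYZ'); out+=list(np.round(e,2))
    print(nm,round(off,1),a,round(j1,2),out)
E
```

```text
8.0 ['Unreachable', 'camera', 'finger_overhang', 'read_state', 'sign_off']
grasp 0 -60 0.34 [np.float64(-1.01), np.float64(2.06), np.float64(1.79), np.float64(-0.88), np.float64(1.83), np.float64(2.14)]
grasp 0 -45 0.27 [np.float64(-0.75), np.float64(1.94), np.float64(1.86), np.float64(-0.69), np.float64(1.64), np.float64(2.13)]
grasp 0 -30 0.18 [np.float64(-0.5), np.float64(1.81), np.float64(1.85), np.float64(-0.49), np.float64(1.46), np.float64(2.04)]
grasp 0 0 -0.09 [np.float64(-0.0), np.float64(1.64), np.float64(1.67), np.float64(0.0), np.float64(1.24), np.float64(1.67)]
grasp 0 30 -0.37 [np.float64(0.52), np.float64(1.72), np.float64(1.45), np.float64(0.52), np.float64(1.38), np.float64(1.25)]
grasp 0 45 -0.48 [np.float64(0.78), np.float64(1.83), np.float64(1.41), np.float64(0.74), np.float64(1.54), np.float64(1.13)]
pour 0 35 -0.8 [np.float64(0.53), np.float64(1.97), np.float64(1.08), np.float64(0.49), np.float64(1.62), np.float64(0.88)]
pour 0 50 -0.87 [np.float64(0.77), np.float64(2.13), np.float64(1.15), np.float64(0.66), np.float64(1.82), np.float64(0.86)]
pour 0 65 -0.91 [
[... 3404 characters left out ...]
float64(1.27), np.float64(1.87), np.float64(-1.98)]
pour-rad 3.1 110 -0.91 [np.float64(1.96), np.float64(1.89), np.float64(-1.37), np.float64(1.81), np.float64(2.01), np.float64(-1.78)]
hang 3.1 -60 0.89 [np.float64(-0.91), np.float64(2.32), np.float64(-1.13), np.float64(-0.7), np.float64(2.04), np.float64(-0.78)]
hang 3.1 -45 0.85 [np.float64(-0.63), np.float64(2.16), np.float64(-0.99), np.float64(-0.53), np.float64(1.82), np.float64(-0.75)]
hang 3.1 -30 0.79 [np.float64(-0.41), np.float64(1.98), np.float64(-0.93), np.float64(-0.38), np.float64(1.61), np.float64(-0.77)]
hang 3.1 0 0.62 [np.float64(0.0), np.float64(1.64), np.float64(-1.0), np.float64(0.0), np.float64(1.24), np.float64(-1.0)]
```

Request:
jog_arm([
  [0.45,1,0,0,0,-0.2,0],
  [0.45,1,0,0,0,-0.2,0],
  [0.45,1,0,0,0,-0.2,0],
  [0.45,1,0,0,0,-0.2,0],
], grip_force=60)

```text
clock: 0.43
eef_pos: [295.0, -371.0, 191.9]
eef_rot: [-3.14, -0.0, 0.134]
wrist_force: [0.4, -0.4, -0.2]
finger_gap: 93.9
finger_force: 0.0
```

Request:
jog_arm([
  [0.45,1,0,0,0,-0.205,0],
  [0.45,1,0,0,0,-0.205,0],
  [0.45,1,0,0,0,-0.205,0],
  [0.45,1,0,0,0,-0.205,0],
])

```text
clock: 0.77
eef_pos: [348.5, -252.1, 192.0]
eef_rot: [-3.141, 0.0, -0.191]
wrist_force: [-1.1, -0.4, 1.0]
finger_gap: 94.1
finger_force: 0.0
```

Request:
jog_arm([
  [0.45,1,0,-0.1638,0.0308,0,0],
  [0.45,1,0,-0.1638,0.0308,0,0],
  [0.45,1,0,-0.1638,0.0308,0,0],
  [0.45,1,0,-0.1638,0.0308,0,0],
])

```text
clock: 1.1
eef_pos: [401.8, -133.1, 192.0]
eef_rot: [2.875, -0.001, -0.184]
wrist_force: [0.3, 0.2, 0.6]
finger_gap: 94.0
finger_force: 0.0
```

Request:
jog_arm([
  [0.4,1,0,-0.1638,0.0308,0,0],
  [0.4,1,0,-0.1638,0.0308,0,0],
  [0.4,1,0,-0.1638,0.0308,0,0],
  [0.4,1,0,-0.1638,0.0308,0,0],
  [0.4,1,0,-0.1638,0.0308,0,0],
])

```text
clock: 1.52
eef_pos: [450.8, -11.1, 191.1]
eef_rot: [2.617, 0.002, -0.18]
wrist_force: [0.3, -0.4, 1.0]
finger_gap: 94.0
finger_force: 0.0
```

Request:
jog_arm([
  [0.02,0.18,-0.25,0,0,0,0],
  [0.02,0.18,-0.25,0,0,0,0],
  [0.02,0.18,-0.25,0,0,0,0],
])

```text
clock: 1.77
eef_pos: [451.5, 6.2, 161.3]
eef_rot: [2.617, 0.003, -0.184]
wrist_force: [0.4, -0.6, 0.8]
finger_gap: 93.7
finger_force: 0.0
```

```bash
python3 - <<'E'
from h import *
s=manip.read_state();c=grab("wrist","pics/w0.png");np.save("pics/w0s.npy",s,allow_pickle=True)
print(s["joints"].round(3),s["eef_pos"],s["eef_rot"]);print(c["vfov"],c["cx"],c["cy"],np.round(c["hand_eye"],3))
E
```

```text
[ 0.223  0.26   1.741 -0.485  1.391  2.127] [451.47849508   6.17428423 161.2684365 ] [ 2.61690194  0.00322985 -0.18443245]
65.70646984690485 324.9504862266839 198.52372744503322 [[-1.00000e-03 -9.66000e-01 -2.59000e-01  7.53600e+01]
 [ 1.00000e+00 -1.00000e-03 -0.00000e+00  6.41000e-01]
 [ 0.00000e+00 -2.59000e-01  9.66000e-01 -1.92407e+02]
 [ 0.00000e+00  0.00000e+00  0.00000e+00  1.00000e+00]]
```

View pics/w0.png

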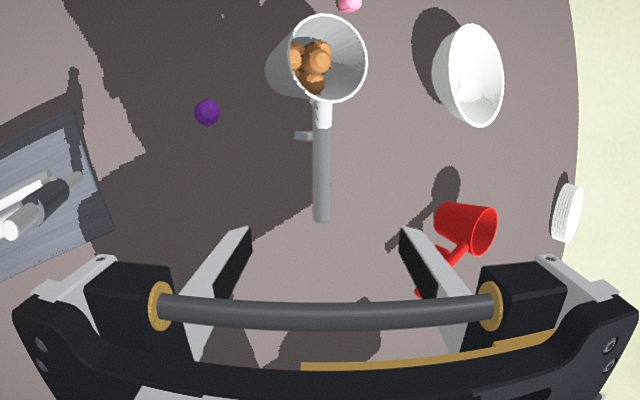

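The wrist view shows the steel cup's handle from (323,103) to its end at (321,222), with nuts inside. The red cup is at (465,230) and clear of the path.

```bash
cat >> h.py <<'E'
from scipy.spatial.transform import Rotation as Ro
def wonz(c,s,u,v,z):
    f=200/np.tan(np.radians(c["vfov"])/2); x,y=u-c["cx"],v-c["cy"]; r=np.hypot(x,y); th=r/f
    d=np.array([np.sin(th)*x/r,np.sin(th)*y/r,np.cos(th)]); H=np.array(c["hand_eye"]); R=Ro.from_euler('xyz',s["eef_rot"]).as_matrix()
    o=R@H[:3,3]+s["eef_pos"]; d=R@H[:3,:3]@d; return o+d*(z-o[2])/d[2]
E
python3 - <<'E'
from h import *
c=load("pics/w0.npy");s=load("pics/w0s.npy")
e=wonz(c,s,321.3,220,76);j=wonz(c,s,322.7,128,76)
print(e,j,np.degrees(np.arctan2(*(j-e)[[1,0]])))
m=wonz(c,s,328,58,90);print("mouth",m,np.linalg.norm((m-e)[:2]), np.degrees(np.arctan2(*(m-e)[[1,0]])))
print("bowl",wonz(c,s,472,75,70))
E
```

```text
[418.91496686 -34.39551654  76.        ] [506.67472379 -52.4535292   76.        ] -11.627262527909984
mouth [569.68614318 -61.50183325  90.        ] 153.18844609440748 -10.19201211369533
bowl [ 540.56606663 -313.58233189   70.        ]
```

Request:
jog_arm([
  [-0.04,-0.21,-0.4,0,0,0,0],
  [-0.06,-0.32,-0.6,0,0,0,0],
  [-0.08,-0.425,-0.79,0,0,0,0],
  [-0.08,-0.425,-0.79,0,0,0,0],
  [-0.08,-0.425,-0.79,0,0,0,0],
])

```text
clock: 2.23
eef_pos: [442.5, -45.5, 68.2]
eef_rot: [2.618, 0.0, -0.188]
wrist_force: [0.5, -0.3, 0.4]
finger_gap: 93.9
finger_force: 0.0
```

Request:
jog_arm([
  [0,0,0,0,0,0,0.7],
  [0,0,0,0,0,0,0.7],
  [0,0,0,0,0,0,0.75],
  [0,0,0,0,0,0,0.8],
  [0,0,0,0,0,0,0.85],
  [0,0,0,0,0,0,0.9],
  [0,0,0,0,0,0,1],
  [0,0,0,0,0,0,1],
], grip_force=60)

```text
clock: 2.9
eef_pos: [442.4, -44.4, 67.3]
eef_rot: [2.618, 0.0, -0.185]
wrist_force: [0.1, -0.6, 0.4]
finger_gap: 44.0
finger_force: 0.0
```

Request:
jog_arm([
  [0,0,0,0,0,0,1],
  [0,0,0,0,0,0,1],
  [0,0,0,0,0,0,1],
])

```text
clock: 3.15
eef_pos: [442.4, -44.4, 67.2]
eef_rot: [2.618, 0.0, -0.185]
wrist_force: [0.1, 0.5, 0.3]
finger_gap: 24.2
finger_force: 0.0
```

Request:
jog_arm([
  [0,0,0,0,0,0,1],
  [0,0,0,0,0,0,1],
  [0,0,0,0,0,0,1],
  [0,0,0,0,0,0,1],
  [0,0,0,0,0,0,1],
])

```text
clock: 3.57
eef_pos: [442.4, -44.5, 67.2]
eef_rot: [2.618, 0.0, -0.185]
wrist_force: [0.8, -0.4, -1.4]
finger_gap: 13.4
finger_force: 55.2
```

Request:
jog_arm([
  [0,0,0.04,0,0,0,1],
  [0,0,0.08,0,0,0,1],
  [0,0,0.15,0,0,0,1],
  [0,0,0.25,0,0,0,1],
  [0,0,0.25,0,0,0,1],
])

```text
clock: 3.98
eef_pos: [443.6, -44.4, 99.9]
eef_rot: [2.619, -0.003, -0.185]
wrist_force: [-0.0, -0.0, 0.3]
finger_gap: 0.4
finger_force: 0.0
```

```bash
python3 - <<'E'
from h import *
s=manip.read_state();c=grab("wrist","pics/w1.png");np.save("pics/w1s.npy",s,allow_pickle=True)
print(s["joints"].round(3),s["eef_pos"],s["eef_rot"],s["wrist_force"],s["moment"],s["finger_gap"],s["finger_force"])
E
```

```text
[ 0.124  0.301  1.852 -0.534  1.211  2.129] [443.56574859 -44.36411443  99.90527243] [ 2.61881845 -0.00337795 -0.18539066] [-0.04902195 -0.01097247  0.2758075 ] [ 0.2653703  -0.05523816  0.04690828] 0.42270201361085696 0.0
```

View pics/w1.png

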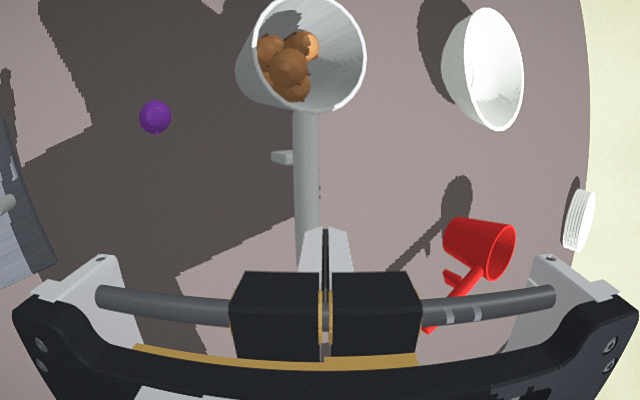

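The wrist view shows the grip slipped off. The cup stands upright with its nuts, and its handle runs from (306,115) to (302,240), left of the shut fingertips at (325,235). I'll measure why.

```bash
python3 - <<'E'
from h import *
T=grab("top","pics/t1.png");c=load("pics/w1.npy");s=load("pics/w1s.npy")
R=Ro.from_euler('xyz',s["eef_rot"]).as_matrix()
g=lambda p:R.T@(p-s["eef_pos"])
for z in(66,76,86):
  j=wonz(c,s,306,125,z);e=wonz(c,s,307.5,240,z)
  print(z,j,e,np.degrees(np.arctan2(*(j-e)[[1,0]])))
print("mouth",wonz(c,s,316,50,90))
i=cv2.imread("pics/w1.png");t=cv2.imread("pics/t1.png");w0=cv2.imread("pics/w0.png")
for v in (130,170,200,230): print(v, i[v,270:345:3].mean(1).astype(int).tolist())
for v in (130,170,200): print("w0",v, w0[v,300:345:3].mean(1).astype(int).tolist())
m=np.zeros((600,800,3),np.uint8)
m[:,:400]=cv2.resize(t[150:270,290:370],(400,600),interpolation=2)
m[:,400:]=cv2.resize(i[100:280,260:380],(400,600),interpolation=2)
cv2.imwrite("pics/m1.png",m)
E
```

```text
66 [511.43669341 -61.8371683   66.        ] [424.80266912 -45.29948427  66.        ] -10.80724903750179
76 [512.59231369 -56.98796541  76.        ] [430.26440663 -41.27228182  76.        ] -10.807249037501792
86 [513.74793396 -52.13876251  86.        ] [435.72614414 -37.24507937  86.        ] -10.8072490375018
mouth [561.34472733 -66.52701378  90.        ]
130 [80, 79, 85, 78, 80, 79, 80, 84, 119, 124, 133, 141, 148, 152, 159, 158, 151, 157, 153, 155, 155, 155, 155, 156, 155]
170 [83, 82, 80, 83, 82, 79, 82, 80, 121, 123, 130, 139, 146, 154, 156, 159, 140, 154, 159, 157, 155, 159, 156, 157, 154]
200 [81, 81, 82, 81, 83, 82, 79, 80, 109, 122, 125, 135, 144, 152, 156, 157, 148, 159, 156, 156, 157, 155, 155, 155, 156]
230 [158, 154, 154, 156, 154, 153, 158, 161, 149, 119, 120, 132, 143, 170, 187, 188, 188, 182, 47, 63, 191, 188, 189, 189, 163]
w0 130 [82, 82, 83, 81, 101, 118, 124, 139, 147, 151, 156, 155, 156, 155, 155]
w0 170 [80, 78, 82, 82, 97, 119, 128, 140, 152, 155, 154, 157, 155, 158, 154]
w0 200 [82, 81, 77, 79, 96, 118, 128, 141, 153, 157, 156, 156, 155, 156, 152]
```

View pics/m1.png

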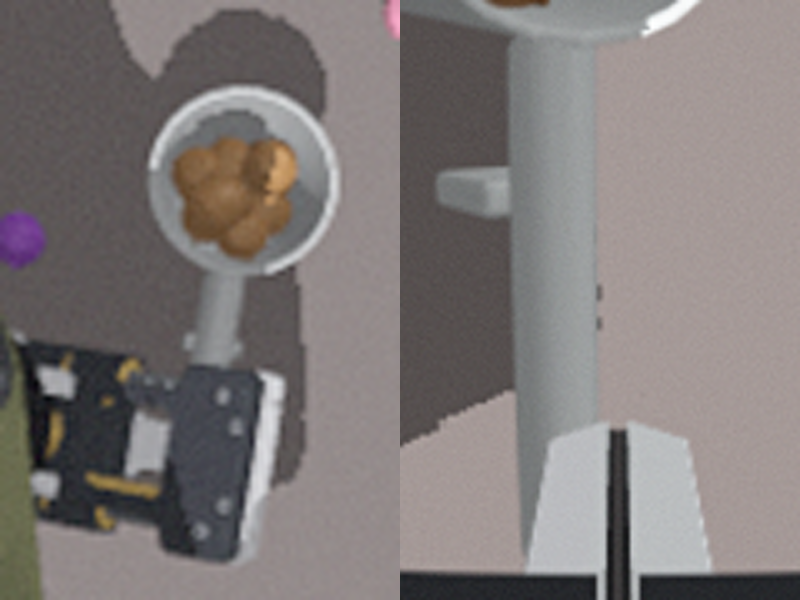

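```bash
python3 - <<'E'
from h import *
def pl(k,p):
    c=load(f"pics/{k}.npy");s=load(f"pics/{k}s.npy")
    a=[wonz(c,s,*q,0) for q in p]; R=Ro.from_euler('xyz',s["eef_rot"]).as_matrix()
    o=R@np.array(c["hand_eye"])[:3,3]+s["eef_pos"]; n=np.cross(a[0]-o,a[1]-o); return o,n/np.linalg.norm(n)
for du in(-1,0,1):
  o0,n0=pl("w0",[(320.5+du,130),(320.5+du,205)]);o1,n1=pl("w1",[(305.7,130),(305.7,200)])
  for x in(443,500):
    y,z=np.linalg.solve(np.array([n0[1:],n1[1:]]),[n0@o0-n0[0]*x,n1@o1-n1[0]*x]);print(du,x,y,z)
T=load("pics/t1.npy")
# top view, rim centre in crop (245,180)/5+290..., handle at (220,300)
print("mouth",onz(T,290+245/5,150+180/5,90)); 
for z in(70,76,82):print(z,onz(T,290+223/5,150+290/5,z),onz(T,290+216/5,150+350/5,z))
E
```

```text
-1 443 -91.91405387943632 -21.214982485632518
-1 500 -110.55463888730658 -35.06051552329855
0 443 -79.49584693786227 3.261534748916601
0 500 -98.01672006764332 -10.34804394678879
1 443 -68.59587015258744 24.745592060587356
1 500 -87.01167157809702 11.343111651499678
mouth [562.32103571 -64.13624091  90.        ]
70 [514.8155294  -54.46510972  70.        ] [487.89972348 -50.59072434  70.        ]
76 [514.53899543 -54.05430109  76.        ] [487.80074832 -50.20547434  76.        ]
82 [514.26246147 -53.64349246  82.        ] [487.70177317 -49.82022435  82.        ]
```

```bash
python3 - <<'E'
from h import *
S0=load("pics/s0.npy");T0=load("pics/t0.npy")
def tri(a,b):
    (o,d),(p,e)=a,b; M=np.stack([d,-e],1); k=np.linalg.lstsq(M,p-o,rcond=None)[0]; x,y=o+k[0]*d,p+k[1]*e; return (x+y)/2,np.linalg.norm(x-y)
# handle end centre in both
print("end",tri(ray(T0,327.6,248.5),ray(S0,260+30*.3325,180+35/3)))
print("rim",tri(ray(T0,339.2,182.3),ray(S0,260+(567-400)*.3325,180+113/3)))
for z in(50,60,70,76): print(z,proj(S0,onz(T0,327.6,248.5,z)))
S=grab("scene","pics/s1.png");W=load("pics/w1.npy");s=load("pics/w1s.npy")
i=cv2.imread("pics/s1.png");s0=cv2.imread("pics/s0.png")
m=np.zeros((600,800,3),np.uint8)
m[:,:400]=cv2.resize(s0[160:280,260:340],(400,600),interpolation=2)
m[:,400:]=cv2.resize(i[160:280,260:340],(400,600),interpolation=2)
cv2.imwrite("pics/m2.png",m)
E
```

```text
end (array([425.11197836, -35.8603455 ,  76.22313   ]), np.float64(0.6700608951824091))
rim (array([571.71741797, -63.82323323,  91.64753919]), np.float64(3.2230566442453736))
50 (np.float64(269.81195051892394), np.float64(198.64146651695208))
60 (np.float64(269.77330166739796), np.float64(196.0184593885407))
70 (np.float64(269.7340536331995), np.float64(193.35478713402603))
76 (np.float64(269.7102113814036), np.float64(191.73666928708607))
```

View pics/m2.png

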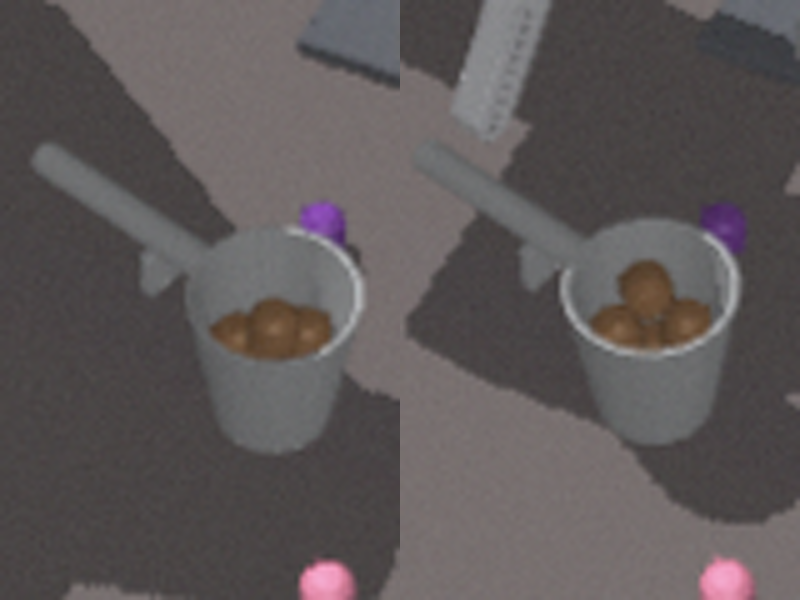

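The scene view shows the cup upright with all its nuts, shifted about 9 mm towards the robot. The handle end is now near px (265,191) and the fingertips near (275,187). Next I check where the fingertips really are.

```bash
python3 - <<'E'
from h import *
S=load("pics/s1.npy");T=load("pics/t1.npy");s=manip.read_state();R=Ro.from_euler('xyz',s["eef_rot"]).as_matrix();p=s["eef_pos"]
print(s["clock"],p,s["finger_gap"])
for k in(8,0,-11,-30):
  print(k,(p+k*R[:,2]).round(1),"scene crop",[(np.array(proj(S,p+k*R[:,2]+x*R[:,0]))-[260,160])*5+[400,0] for x in(-8,8)],"top crop",[(np.array(proj(T,p+k*R[:,2]+x*R[:,0]))-[290,150])*5 for x in (-8,8)])
E
```

```text
4.1333 [442.51416553 -44.44319896  97.53557187] 0.28381634967419694
8 [441.8 -48.4  90.6] scene crop [array([449.20042762, 159.41549359]), array([472.41806098, 174.86489625])] top crop [array([213.85469269, 472.7303336 ]), array([219.62576616, 436.53010733])]
0 [442.5 -44.4  97.5] scene crop [array([453.73549072, 145.43030779]), array([477.06514688, 160.83027603])] top crop [array([205.772474  , 471.94229037]), array([211.59846837, 435.45596449])]
-11 [443.5 -39.  107.1] scene crop [array([460.02143437, 126.04577267]), array([483.50673977, 141.37608223])] top crop [array([194.447628  , 470.83808019]), array([200.35081906, 433.95090234])]
-30 [445.3 -29.7 123.5] scene crop [array([471.01819454,  92.13406499]), array([494.77684964, 107.33932991])] top crop [array([174.28646208, 468.87229941]), array([180.32778005, 431.27159422])]
```

The fingertips really sit about 20 mm behind their stated depth, in both the wrist and scene views, so the bar was pinched at the very tips. I'll re-grasp about 22 mm deeper and allow for the cup's shift.

Request:
jog_arm([
  [0,0.13,0.12,0,0,0,0.6],
  [-0.01,0.26,0.235,0,0,0,0],
  [-0.01,0.26,0.235,0,0,0,0],
  [-0.01,0.26,0.235,0,0,0,0],
  [-0.01,0.26,0.235,0,0,0,0],
  [-0.01,0.26,0.235,0,0,0,0],
  [-0.01,0.26,0.235,0,0,0,0],
  [-0.01,0.26,0.235,0,0,0,0],
])

```text
clock: 4.8
eef_pos: [441.0, -13.6, 125.0]
eef_rot: [2.618, 0.001, -0.186]
wrist_force: [0.7, 0.3, -0.4]
finger_gap: 50.2
finger_force: 0.0
```

Request:
jog_arm([
  [0,0,0,0,0,0,0],
  [0,0,0,0,0,0,0],
  [0,0,0,0,0,0,0],
  [0,0,0,0,0,0,0],
])

```text
clock: 5.13
eef_pos: [441.2, -13.3, 125.4]
eef_rot: [2.618, 0.0, -0.185]
wrist_force: [0.0, -0.3, 0.9]
finger_gap: 77.0
finger_force: 0.0
```

Request:
jog_arm([
  [-0.015,-0.08,-0.15,0,0,0,0],
  [-0.03,-0.16,-0.3,0,0,0,0],
  [-0.05,-0.26,-0.47,0,0,0,0],
  [-0.065,-0.34,-0.61,0,0,0,0],
  [-0.07,-0.365,-0.65,0,0,0,0],
  [-0.07,-0.365,-0.65,0,0,0,0],
])

```text
clock: 5.63
eef_pos: [432.2, -57.5, 46.7]
eef_rot: [2.617, 0.002, -0.186]
wrist_force: [0.1, 0.5, 0.1]
finger_gap: 94.3
finger_force: 0.0
```

Request:
jog_arm([
  [0,0,0,0,0,0,1],
  [0,0,0,0,0,0,1],
  [0,0,0,0,0,0,1],
  [0,0,0,0,0,0,1],
  [0,0,0,0,0,0,1],
  [0,0,0,0,0,0,1],
  [0,0,0,0,0,0,1],
  [0,0,0,0,0,0,1],
])

```text
clock: 6.3
eef_pos: [432.9, -57.0, 47.5]
eef_rot: [2.618, 0.0, -0.185]
wrist_force: [-0.7, -0.5, 1.0]
finger_gap: 44.0
finger_force: 0.0
```

Request:
jog_arm([
  [0,0,0,0,0,0,1],
  [0,0,0,0,0,0,1],
  [0,0,0,0,0,0,1],
  [0,0,0,0,0,0,1],
  [0,0,0,0,0,0,1],
  [0,0,0,0,0,0,1],
])

```text
clock: 6.8
eef_pos: [432.8, -57.0, 47.4]
eef_rot: [2.618, 0.0, -0.185]
wrist_force: [0.3, -0.2, -0.2]
finger_gap: 16.2
finger_force: 60.0
```

Request:
jog_arm([
  [0,0,0,0,0,0,1],
  [0,0,0,0,0,0,1],
  [0,0,0,0,0,0,1],
  [0,0,0,0,0,0,1],
])

```text
clock: 7.13
eef_pos: [432.8, -57.1, 47.4]
eef_rot: [2.618, 0.0, -0.185]
wrist_force: [-0.8, 0.6, -0.0]
finger_gap: 16.6
finger_force: 60.0
```

```bash
python3 - <<'E'
from h import *
S=grab("scene","pics/s2.png");T=grab("top","pics/t2.png");s=manip.read_state();R=Ro.from_euler('xyz',s["eef_rot"]).as_matrix();p=s["eef_pos"]
c=grab("wrist","pics/w2.png");np.save("pics/w2s.npy",s,allow_pickle=True)
print(s["finger_gap"],s["finger_force"],s["wrist_force"])
i=cv2.imread("pics/s2.png");w=cv2.imread("pics/w2.png")
m=np.zeros((600,800,3),np.uint8)
m[:,:400]=cv2.resize(i[160:280,250:330],(400,600),interpolation=2)
m[:,400:]=cv2.resize(w[100:280,260:380],(400,600),interpolation=2)
cv2.imwrite("pics/m3.png",m)
E
```

```text
16.76407304993785 59.998818039894104 [ 0.35745607  1.35140724 -0.54984237]
```

View pics/m3.png

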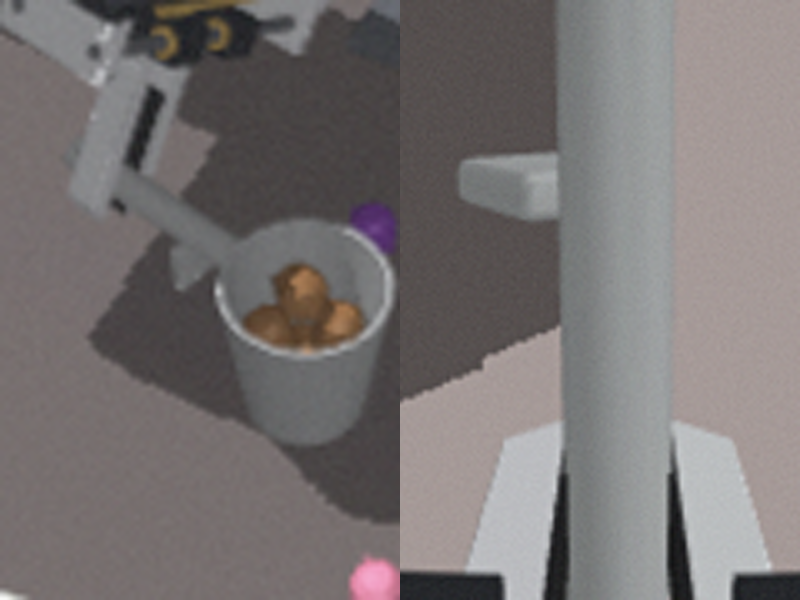

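The crops show both fingers straddling the handle well up from their tips, and the cup upright with its nuts. Lifting now.

Request:
jog_arm([
  [0,0,0.04,0,0,0,1],
  [0,0,0.1,0,0,0,1],
  [0,0,0.2,0,0,0,1],
  [0,0,0.35,0,0,0,1],
  [0,0,0.5,0,0,0,1],
  [0,0,0.65,0,0,0,1],
  [0,0,0.8,0,0,0,1],
  [0,0,0.87,0,0,0,1],
])

```text
clock: 7.95
eef_pos: [433.3, -56.9, 154.7]
eef_rot: [2.619, -0.003, -0.185]
wrist_force: [1.1, 0.4, -2.6]
finger_gap: 16.5
finger_force: 60.1
```

```bash
cat > tr.py <<'E'
from h import *
def rim(k,lo,hi,z):
    c=grab("top",f"pics/{k}.png")
    return c
s=manip.read_state()
print(s["eef_pos"],s["eef_rot"],s["joints"].round(2),s["finger_gap"],s["finger_force"],s["wrist_force"],s["moment"].round(2))
E
python3 tr.py; python3 - <<'E'
from h import *
T=grab("top","pics/t3.png");S=grab("scene","pics/s3.png")
for k,b in(("t3",(310,130,380,230)),("s3",(250,120,360,250))):
  i=cv2.imread(f"pics/{k}.png");h=cv2.cvtColor(i,cv2.COLOR_BGR2HSV)
  m=((h[...,0]>5)&(h[...,0]<18)&(h[...,1]>110)).astype(np.uint8);x0,y0,x1,y1=b;q=np.zeros_like(m);q[y0:y1,x0:x1]=m[y0:y1,x0:x1]
  ys,xs=np.nonzero(q);print(k,len(xs),xs.mean(),ys.mean())
E
```

```text
[433.34650613 -56.93882875 154.69110284] [ 2.61903563 -0.00265703 -0.18548334] [ 0.1   0.2   1.84 -0.52  1.3   2.05] 16.46740652107559 60.05307376384735 [ 1.10827609  0.37220418 -2.61763722] [ 0.64  0.23 -0.01]
t3 525 340.74095238095236 184.4952380952381
s3 202 310.490099009901 193.02475247524754
```

Request:
jog_arm([
  [-0.005,-0.05,0,0,0,0,1],
  [-0.015,-0.16,0,0,0,0,1],
  [-0.03,-0.3,0,0,0,0,1],
  [-0.03,-0.46,0,0,0,0,1],
  [-0.04,-0.62,0,0,0,0,1],
  [-0.05,-0.8,0,0,0,0,1],
  [-0.07,-1,0,0,0,0,1],
])

```text
clock: 8.63
eef_pos: [423.6, -178.0, 150.6]
eef_rot: [2.618, 0.003, -0.185]
wrist_force: [0.5, 0.5, -2.3]
finger_gap: 16.6
finger_force: 60.1
```

Request:
jog_arm([
  [-0.005,-0.2,0,0,0,0,1],
  [-0.015,-0.4,0,0,0,0,1],
  [-0.03,-0.6,0,0,0,0,1],
  [-0.03,-0.78,0,0,0,0,1],
  [-0.04,-0.92,0,0,0,0,1],
  [-0.05,-1,0,0,0,0,1],
  [-0.07,-1,0,0,0,0,1],
])

```text
clock: 9.22
eef_pos: [415.0, -298.3, 150.8]
eef_rot: [2.618, 0.002, -0.187]
wrist_force: [0.2, 1.5, -3.2]
finger_gap: 17.0
finger_force: 60.1
```

```bash
python3 tr.py; python3 - <<'E'
from h import *
T=grab("top","pics/t4.png");S=grab("scene","pics/s4.png")
i=cv2.imread("pics/t4.png");j=cv2.imread("pics/s4.png")
m=np.zeros((600,800,3),np.uint8)
m[:,:400]=cv2.resize(i[120:300,400:520],(400,600),interpolation=2)
m[:,400:]=cv2.resize(j[180:390,180:320],(400,600),interpolation=2)
cv2.imwrite("pics/m4.png",m)
E
```

```text
[ 415.03500964 -298.25103588  150.76847872] [ 2.61828537e+00  2.22308817e-03 -1.87311671e-01] [-0.42  0.21  1.83 -0.59  1.05  1.62] 16.966277817972998 60.06479501724243 [ 0.22991937  1.47387116 -3.18034331] [0.61 0.32 0.02]
```

View pics/m4.png

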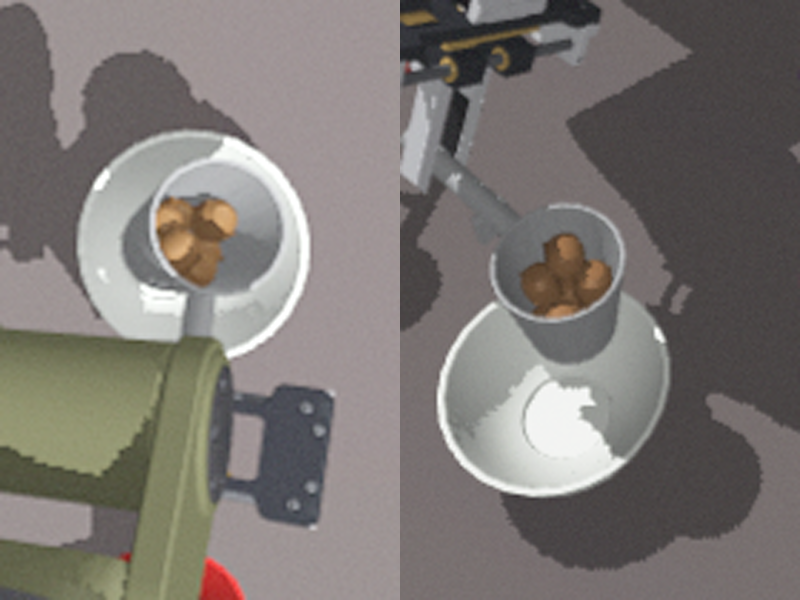

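The top crop shows the cup's mouth at px (465,188), above the bowl centred at (458,193). The scene view puts the mouth at (235,271), with the nuts still in the cup.

```bash
python3 - <<'E'
from h import *
T=load("pics/t4.npy");S=load("pics/s4.npy")
print(onz(T,465.1,187.8,194),onz(T,458.2,193.2,70),onz(S,235,271,194),onz(S,180+154*.35,180+393*.35,70))
(o,d),(p,e)=ray(T,465.1,187.8),ray(S,235,271);k=np.linalg.lstsq(np.stack([d,-e],1),p-o,rcond=None)[0];print(o+k[0]*d,p+k[1]*e)
E
```

```text
[ 542.91546876 -304.03140482  194.        ] [ 541.99105302 -336.84000969   70.        ] [ 547.06156038 -310.55014681  194.        ] [ 547.85687489 -345.6694918    70.        ]
[ 543.61696513 -307.15561389  186.13007977] [ 543.22268778 -307.44395088  186.20939962]
```

Request:
jog_arm([
  [0,0.02,-0.01,0.08,-0.015,0,1],
  [0.01,0.04,-0.02,0.16,-0.03,0,1],
  [0.015,0.07,-0.03,0.24,-0.045,0,1],
  [0.017,0.085,-0.037,0.3277,-0.0613,0,1],
  [0.017,0.085,-0.037,0.3277,-0.0613,0,1],
])

```text
clock: 9.73
eef_pos: [418.2, -287.2, 147.8]
eef_rot: [-3.135, -0.001, -0.186]
wrist_force: [0.7, -0.5, -3.6]
finger_gap: 16.5
finger_force: 59.9
```

Request:
jog_arm([
  [0.005,0.03,0.005,0.07,-0.013,0,1],
  [0.01,0.06,0.01,0.14,-0.026,0,1],
  [0.015,0.09,0.02,0.21,-0.039,0,1],
  [0.02,0.11,0.03,0.28,-0.052,0,1],
  [0.025,0.135,0.037,0.3277,-0.0613,0,1],
  [0.025,0.135,0.037,0.3277,-0.0613,0,1],
])

```text
clock: 10.23
eef_pos: [420.2, -270.4, 150.0]
eef_rot: [-2.615, 0.006, -0.186]
wrist_force: [-0.6, 0.3, -4.9]
finger_gap: 16.8
finger_force: 60.0
```

```bash
python3 tr.py
```

```text
[ 420.20178725 -270.41540486  150.00028198] [-2.61500319  0.00578348 -0.18621164] [-0.87  0.42  1.55  0.4   1.53  0.8 ] 16.76900801035878 60.000237822532654 [-0.6258272   0.29528282 -4.87519467] [-0.63  0.61  0.02]
```

Request:
jog_arm([
  [0.004,0.02,-0.04,0.06,-0.011,0,1],
  [0.008,0.04,-0.08,0.12,-0.022,0,1],
  [0.012,0.06,-0.13,0.19,-0.035,0,1],
  [0.016,0.086,-0.17,0.273,-0.051,0,1],
  [0.016,0.086,-0.17,0.273,-0.051,0,1],
  [0.016,0.086,-0.17,0.273,-0.051,0,1],
])

```text
clock: 10.73
eef_pos: [422.7, -259.6, 129.7]
eef_rot: [-2.186, 0.006, -0.184]
wrist_force: [0.9, -0.5, -2.7]
finger_gap: 16.6
finger_force: 60.3
```

Request:
jog_arm([
  [0.001,0.006,0.014,0.035,-0.006,0,1],
  [0.002,0.012,0.028,0.07,-0.013,0,1],
  [0.003,0.018,0.042,0.105,-0.02,0,1],
  [0.004,0.024,0.056,0.14,-0.026,0,1],
  [0.005,0.03,0.07,0.175,-0.033,0,1],
  [0.006,0.036,0.084,0.21,-0.039,0,1],
  [0.007,0.042,0.1,0.245,-0.046,0,1],
  [0.008,0.045,0.11,0.273,-0.051,0,1],
])

```text
clock: 11.4
eef_pos: [424.6, -254.0, 145.6]
eef_rot: [-1.751, 0.002, -0.182]
wrist_force: [-1.1, -0.9, -2.7]
finger_gap: 16.7
finger_force: 60.2
```

Request:
jog_arm([
  [0,0,0,0,0,0,1],
  [0,0,0,0,0,0,1],
  [0,0,0,0,0,0,1],
  [0,0,0,0,0,0,1],
  [0,0,0,0,0,0,1],
  [0,0,0,0,0,0,1],
  [0,0,0,0,0,0,1],
  [0,0,0,0,0,0,1],
])

```text
clock: 12.07
eef_pos: [423.9, -255.0, 144.7]
eef_rot: [-1.746, 0.001, -0.184]
wrist_force: [-0.8, 0.5, -1.8]
finger_gap: 16.6
finger_force: 60.2
```

```bash
python3 tr.py
```

```text
[ 423.93789443 -254.95628023  144.65132212] [-1.74581751e+00  6.28352373e-04 -1.84489057e-01] [-1.01  0.85  1.38  0.85  2.06  0.65] 16.649114160836152 60.20340085029602 [-0.75632958  0.49396812 -1.83304709] [-0.79  0.45 -0.03]
```

Request:
jog_arm([
  [0,0.004,0.048,0.109,-0.02,0,1],
  [0,0.004,0.048,0.109,-0.02,0,1],
  [0,0.004,0.048,0.109,-0.02,0,1],
  [0,0.004,0.048,0.109,-0.02,0,1],
  [0,0.004,0.048,0.109,-0.02,0,1],
  [0,0.004,0.048,0.109,-0.02,0,1],
  [0,0.004,0.048,0.109,-0.02,0,1],
])

```text
clock: 12.65
eef_pos: [424.0, -254.6, 150.9]
eef_rot: [-1.573, 0.0, -0.184]
wrist_force: [0.6, 0.7, -2.8]
finger_gap: 16.7
finger_force: 60.2
```

```bash
python3 tr.py; python3 - <<'E'
from h import *
for k,n in(("t5","top"),("s5","scene")):
  grab(n,f"pics/{k}.png");i=cv2.imread(f"pics/{k}.png");h=cv2.cvtColor(i,cv2.COLOR_BGR2HSV)
  m=((h[...,0]>4)&(h[...,0]<18)&(h[...,1]>100)).astype(np.uint8)
  n_,l,st,ce=cv2.connectedComponentsWithStats(m)
  print(k,[(st[q,4],ce[q].round().tolist()) for q in range(1,n_) if st[q,4]>15])
E
```

```text
[ 424.04902868 -254.57871322  150.92697969] [-1.57328531e+00  1.11463069e-04 -1.84247201e-01] [-1.02  0.93  1.36  0.94  2.16  0.66] 16.67661082030181 60.17135560512543 [ 0.586831    0.67325214 -2.75906332] [-0.84  0.48 -0.02]
t5 [(np.int32(67), [446.0, 208.0])]
s5 [(np.int32(1218), [63.0, 8.0]), (np.int32(951), [234.0, 322.0])]
```

Request:
jog_arm([
  [0,0.02,0.04,-0.07,0.013,0,1],
  [0,0.06,0.08,-0.14,0.026,0,1],
  [-0.01,0.12,0.1,-0.21,0.039,0,1],
  [-0.01,0.19,0.1,-0.28,0.052,0,1],
  [-0.02,0.27,0.1,-0.35,0.066,0,1],
  [-0.02,0.35,0.1,-0.42,0.079,0,1],
  [-0.03,0.44,0.1,-0.49,0.092,0,1],
  [-0.03,0.53,0.1,-0.56,0.105,0,1],
])

```text
clock: 13.42
eef_pos: [420.1, -190.9, 163.0]
eef_rot: [-2.472, -0.0, -0.186]
wrist_force: [0.5, 0.2, -1.7]
finger_gap: 16.7
finger_force: 60.1
```

Request:
jog_arm([
  [0,0.08,0,-0.07,0.013,0,1],
  [-0.01,0.16,0,-0.14,0.026,0,1],
  [-0.01,0.24,0,-0.21,0.039,0,1],
  [-0.02,0.32,0,-0.28,0.052,0,1],
  [-0.02,0.4,0,-0.35,0.066,0,1],
  [-0.03,0.48,0,-0.42,0.079,0,1],
  [-0.04,0.56,0,-0.5,0.094,0,1],
  [-0.05,0.65,0,-0.58,0.109,0,1],
])

```text
clock: 14.08
eef_pos: [414.6, -112.6, 163.9]
eef_rot: [2.89, -0.004, -0.187]
wrist_force: [0.5, -0.5, -3.5]
finger_gap: 16.5
finger_force: 60.0
```

Request:
jog_arm([
  [0,0.1,0,-0.09,0.017,0,1],
  [0,0.2,0,-0.1705,0.032,0,1],
  [0,0.3,0,-0.1705,0.032,0,1],
  [0,0.4,0,-0.1705,0.032,0,1],
  [0,0.45,0,-0.1705,0.032,0,1],
  [0,0.45,0,-0.1705,0.032,0,1],
])

```text
clock: 14.58
eef_pos: [414.3, -58.0, 162.5]
eef_rot: [2.624, 0.001, -0.186]
wrist_force: [-0.1, -0.7, -2.6]
finger_gap: 16.8
finger_force: 60.1
```

```bash
python3 tr.py; python3 - <<'E'
from h import *
for k,n in(("t6","top"),("s6","scene")):
  grab(n,f"pics/{k}.png");i=cv2.imread(f"pics/{k}.png");h=cv2.cvtColor(i,cv2.COLOR_BGR2HSV)
  m=((h[...,0]>4)&(h[...,0]<18)&(h[...,1]>100)).astype(np.uint8)
  n_,l,st,ce=cv2.connectedComponentsWithStats(m)
  print(k,[(st[q,4],ce[q].round().tolist()) for q in range(1,n_) if st[q,4]>15])
t=cv2.imread("pics/t6.png");s=cv2.imread("pics/s6.png")
m=np.zeros((600,800,3),np.uint8)
m[:300,:400]=cv2.resize(t[160:235,410:510],(400,300),interpolation=2)
m[:300,400:]=cv2.resize(s[280:355,185:285],(400,300),interpolation=2)
m[300:,:400]=cv2.resize(t[135:255,320:480],(400,300),interpolation=2)
m[300:,400:]=cv2.resize(s[150:270,200:360],(400,300),interpolation=2)
cv2.imwrite("pics/m6.png",m)
E
```

```text
[414.3188548  -58.00507198 162.50785333] [ 2.62384683e+00  8.45217609e-04 -1.85822141e-01] [ 0.1   0.14  1.88 -0.51  1.32  2.04] 16.82231652848442 60.055872201919556 [-0.08091421 -0.71233616 -2.6055943 ] [ 0.54  0.18 -0.02]
t6 [(np.int32(699), [452.0, 198.0])]
s6 [(np.int32(4840), [65.0, 31.0]), (np.int32(39), [3.0, 59.0]), (np.int32(965), [234.0, 321.0])]
```

View pics/m6.png

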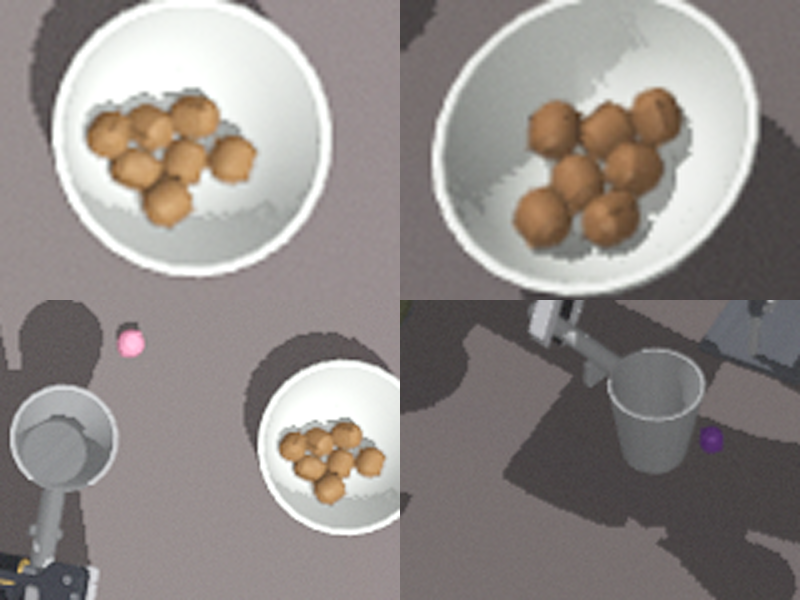

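All seven nuts are in the bowl and the cup is empty. In the top view the rim is at px (346,189.8) and the foot at (341,196). In the scene view they are at (302.4,184) and (302,211). I now work out the cup's pose in the hand.

```bash
python3 - <<'E'
from h import *
T=load("pics/t6.npy");S=load("pics/s6.npy");s=manip.read_state();R=Ro.from_euler('xyz',s["eef_rot"]).as_matrix();p=s["eef_pos"]
def tri(a,b):
    (o,d),(q,e)=ray(T,*a),ray(S,*b); k=np.linalg.lstsq(np.stack([d,-e],1),q-o,rcond=None)[0]; x,y=o+k[0]*d,q+k[1]*e; return (x+y)/2,np.linalg.norm(x-y)
print("rim",tri((346,189.8),(302.4,184)))
print("foot",tri((341.2,195.8),(302,210.8)))
bar=p-33*R[:,2];print("bar",bar)
# rim by contour fits
for k,b,th in(("t6",(320,165,370,215),150),("s6",(275,165,330,205),150)):
  i=cv2.cvtColor(cv2.imread(f"pics/{k}.png"),cv2.COLOR_BGR2GRAY); x0,y0,x1,y1=b
  r=i[y0:y1,x0:x1]; print(k); 
t=cv2.cvtColor(cv2.imread("pics/t6.png"),cv2.COLOR_BGR2GRAY)
for v in(205,210,215,220):print(v,t[v,325:362].tolist())
# predicted
h=np.array([np.cos(-.186),np.sin(-.186),0])
for dr in(0,.06,.1):
  hd=h*np.cos(dr)-np.array([0,0,np.sin(dr)]);up=h*np.sin(dr)+np.array([0,0,np.cos(dr)])
  rim=bar+129*hd+14*up;foot=bar+129*hd-76*up;print(dr,rim.round(),foot.round(),proj(T,rim),proj(S,rim),proj(T,foot),proj(S,foot))
E
```

```text
rim (array([543.56372784, -69.24585545, 196.00661232]), np.float64(0.899927455047646))
foot (array([539.43762338, -67.52533394, 101.60091809]), np.float64(0.4327039646456673))
bar [417.3440661  -43.20794578 191.28125151]
t6
s6
205 [92, 89, 93, 89, 81, 163, 209, 192, 154, 145, 148, 145, 146, 147, 144, 148, 148, 147, 147, 147, 150, 151, 148, 147, 145, 122, 112, 115, 114, 113, 114, 110, 123, 162, 201, 201, 168]
210 [90, 91, 90, 94, 91, 93, 95, 93, 93, 92, 88, 88, 101, 130, 143, 144, 146, 149, 147, 148, 143, 146, 149, 143, 144, 141, 148, 148, 143, 145, 141, 143, 145, 146, 142, 143, 145]
215 [91, 87, 94, 89, 92, 92, 89, 91, 86, 88, 92, 109, 122, 128, 135, 143, 151, 149, 149, 146, 120, 90, 90, 93, 93, 91, 85, 131, 145, 147, 146, 147, 146, 144, 145, 148, 145]
220 [87, 88, 88, 91, 93, 92, 93, 96, 89, 92, 106, 118, 130, 134, 144, 150, 149, 149, 148, 122, 96, 88, 88, 90, 89, 92, 89, 87, 132, 149, 148, 145, 146, 148, 146, 146, 147]
0 [544. -67. 205.] [544. -67. 115.] (np.float64(345.4509832160522), np.float64(189.28476537645025)) (np.float64(303.2863752331616), np.float64(180.42734072630242)) (np.float64(341.51341193851783), np.float64(193.21717905456015)) (np.float64(303.8393360400162), np.float64(207.65604676315))
0.06 [545. -67. 198.] [539. -66. 108.] (np.float64(345.12500652771814), np.float64(189.3519268255091)) (np.float64(303.55101121147936), np.float64(183.08827097326088)) (np.float64(340.86976048446405), np.float64(195.68977306272382)) (np.float64(302.33352961725086), np.float64(208.73995185605037))
0.1 [545. -67. 192.] [536. -66. 103.] (np.float64(344.8898189807421), np.float64(189.52686135829276)) (np.float64(303.6348934138892), np.float64(184.78991502004456)) (np.float64(340.43472271648596), np.float64(197.4227210334761)) (np.float64(301.2632091981193), np.float64(209.35389050963116))
```

```bash
python3 - <<'E'
from h import *
s=manip.read_state();p=s["eef_pos"]
Rn=Ro.from_euler('zy',[0,0]);Rn=Ro.from_euler('z',-.186)*Ro.from_euler('y',.06)
rim=np.array([544.2,-68.2,196.5]);o=rim-90*Rn.as_matrix()[:,2]
Rd=Ro.from_euler('z',.048); D=Rd*Rn.inv(); rv=D.as_rotvec();print("rot frac",rv/(np.pi/2),np.degrees(rv))
for z in(158,111.5):
  od=np.array([571.8,310.7,z]); q=od+D.apply(p-o); print("tcp",q,"shift",q-p,(q-p)/120)
print("o",o,p)
E
```

```text
rot frac [-0.00263953 -0.03819335  0.14892425] [-0.23755784 -3.43740164 13.40318265]
tcp [445.61626778 289.38109852 206.4175513 ] shift [ 31.33004252 348.64189315  43.80606878] [0.26108369 2.90534911 0.36505057]
tcp [445.61626778 289.38109852 159.9175513 ] shift [ 31.33004252 348.64189315  -2.69393122] [ 0.26108369  2.90534911 -0.02244943]
o [538.89632375 -67.20198042 106.66195141] [414.28622526 -59.26079462 162.61148252]
```

Request:
jog_arm([
  [0.02,0.08,0.06,0,-0.005,0.02,1],
  [0.05,0.2,0.13,0,-0.01,0.04,1],
  [0.08,0.33,0.2,0,-0.015,0.06,1],
  [0.11,0.46,0.27,-0.001,-0.02,0.08,1],
  [0.14,0.6,0.33,-0.001,-0.025,0.1,1],
  [0.18,0.74,0.365,-0.002,-0.03,0.12,1],
  [0.22,0.86,0.365,-0.003,-0.035,0.14,1],
  [0.26,0.95,0.365,-0.0026,-0.038,0.149,1],
])

```text
clock: 15.35
eef_pos: [445.8, 56.1, 207.1]
eef_rot: [2.624, -0.061, 0.05]
wrist_force: [-0.4, 0.1, -3.9]
finger_gap: 16.8
finger_force: 60.1
```

Request:
jog_arm([
  [0,0.1,0,0,0,0,1],
  [0,0.22,0,0,0,0,1],
  [0,0.35,0,0,0,0,1],
  [0,0.48,0,0,0,0,1],
  [0,0.61,0,0,0,0,1],
  [0,0.74,0,0,0,0,1],
  [0,0.87,0,0,0,0,1],
  [0,1,0,0,0,0,1],
])

```text
clock: 16.02
eef_pos: [445.4, 175.9, 206.2]
eef_rot: [2.623, -0.059, 0.046]
wrist_force: [-0.6, 0.1, -2.7]
finger_gap: 16.6
finger_force: 60.0
```

Request:
jog_arm([
  [0,0.14,0,0,0,0,1],
  [0,0.28,0,0,0,0,1],
  [0,0.42,0,0,0,0,1],
  [0,0.56,0,0,0,0,1],
  [0,0.7,0,0,0,0,1],
  [0,0.83,0,0,0,0,1],
  [0,0.92,0,0,0,0,1],
  [0,0.955,0,0,0,0,1],
])

```text
clock: 16.68
eef_pos: [445.4, 290.9, 205.9]
eef_rot: [2.623, -0.058, 0.047]
wrist_force: [-0.0, -0.6, -2.4]
finger_gap: 16.7
finger_force: 60.1
```

Request:
jog_arm([
  [0,0,0,0,0,0,1],
  [0,0,0,0,0,0,1],
])

```text
clock: 16.85
eef_pos: [445.6, 289.3, 206.1]
eef_rot: [2.623, -0.059, 0.047]
wrist_force: [0.0, 0.2, -3.5]
finger_gap: 16.6
finger_force: 60.1
```

```bash
python3 tr.py; python3 - <<'E'
from h import *
T=grab("top","pics/t7.png");S=grab("scene","pics/s7.png");s=manip.read_state()
c=grab("wrist","pics/w7.png");np.save("pics/w7s.npy",s,allow_pickle=True)
for n,X in(("rim",(571.8,310.7,248)),("foot",(571.8,310.7,158))):print(n,proj(T,X),proj(S,X))
# rim ellipse: edge pixels brighter than surroundings
for k,C in(("t7",T),("s7",S)):
  g=cv2.imread(f"pics/{k}.png"); u,v=proj(C,(571.8,310.7,248)); u,v=int(u),int(v); x0,y0=u-40,v-40
  cr=g[max(0,y0):y0+80,max(0,x0):x0+80]; gr=cv2.cvtColor(cr,cv2.COLOR_BGR2GRAY)
  for r in gr[::4]: print(' '.join(f"{a:3d}" for a in r[::3]))
  print(max(0,x0),max(0,y0))
E
```

```text
[445.56508922 289.32863796 206.10141587] [ 2.62291134 -0.05871295  0.04673005] [ 0.73  0.44  1.39 -0.43  1.62  2.32] 16.594680705867574 60.0597220659256 [ 0.00514883  0.19293933 -3.45889202] [0.46 0.38 0.04]
rim (np.float64(137.50422313573102), np.float64(176.3044486471257)) (np.float64(385.401461636771), np.float64(83.07103931659046))
foot (np.float64(156.16904765969616), np.float64(181.91017138062753)) (np.float64(380.5475188617664), np.float64(111.87713325205618))
147 146 149 147 145 147 148 146 145 151 148 146 108  92  90  93  93  92  90  90  93  89  93  96  90 114  92
145 146 148 148 147 148 146 147 145 146 148 141  93  90  93  91  91  95  92  93  92  89  95  92  91  91  89
145 148 147 144 147 146 146 148 147 146 150  94  90  91  91  87  94  89  91  94  93  90  95  93  92  93  91
150 147 145 145 145 148 145 146 147  87  92  97  93  90  88  91  90  92  92  94  94  88  93  91  88  92  93
146 144 148 148 144 145 147 148 148  87  91  93  89  87  83  86  92  94  90  90  89  91  92  92  93  91  90
147 146 146 146 145 146 146 145 146 124 182 211 164 170 172 175 198 214  97  95  93  94 
[... 3005 characters left out ...]
0 109 102 111 116 111 112 110 108 109 112 111
113 110 109 112 112 112 113 111 110  87  99 102 104 106 109 111 109 107 110 111 111 109 112 112 109 111 110
111 112 113 112 113 114 110  97  96  89  99 102 107 108 107 109 103 110 111 112 110 110 110 110 109 112 109
111 113 113 113 112 111 101 113 101  91  98 104 107 108 107 104 105 110 112 116 109 111 113 112 109 110 110
115 112 112 112 112  97 113 107 103  88 100 106 104 105 110 101 113 113 112 113 111 111 111 110 111 109 111
112 113 109 111  96 115 100 108 131  96 101 104 104 105 108 109 109 113 111 112 112 111 112 113 109 112 112
111 111 116 100 111 107 109 104 113 108 112 108 110 113 113 110 111 112 115 111 113 113 111 114 110 112 111
345 43
```

The measured rim (top px 137.7,176) matches the prediction (137.5,176.3). Lowering over the rail.

Request:
jog_arm([
  [0,0,-0.05,0,0,0,1],
  [0,0,-0.12,0,0,0,1],
  [0,0,-0.2,0,0,0,1],
  [0,0,-0.28,0,0,0,1],
  [0,0,-0.36,0,0,0,1],
  [0,0,-0.43,0,0,0,1],
  [0,0,-0.48,0,0,0,1],
  [0,0,-0.5,0,0,0,1],
])

```text
clock: 17.67
eef_pos: [445.3, 289.5, 145.0]
eef_rot: [2.622, -0.058, 0.047]
wrist_force: [0.1, 0.5, -2.5]
finger_gap: 16.3
finger_force: 60.0
```

Request:
jog_arm([
  [0,0,-0.02,0,0,0,1],
  [0,0,-0.04,0,0,0,1],
  [0,0,-0.06,0,0,0,1],
  [0,0,-0.08,0,0,0,1],
])

```text
clock: 18.0
eef_pos: [445.6, 289.8, 136.7]
eef_rot: [2.624, -0.059, 0.047]
wrist_force: [0.8, 0.4, -2.9]
finger_gap: 16.6
finger_force: 60.0
```

Request:
jog_arm([
  [0,0,-0.02,0,0,0,1],
  [0,0,-0.04,0,0,0,1],
  [0,0,-0.06,0,0,0,1],
  [0,0,-0.08,0,0,0,1],
])

```text
clock: 18.33
eef_pos: [445.5, 289.8, 126.8]
eef_rot: [2.623, -0.059, 0.047]
wrist_force: [-0.3, 0.1, -2.5]
finger_gap: 16.8
finger_force: 60.0
```

```bash
python3 tr.py
```

```text
[445.5458836  289.77177318 126.7810213 ] [ 2.62327314 -0.05903483  0.04703005] [ 0.73  0.52  1.47 -0.43  1.47  2.38] 16.764258188102342 60.03990590572357 [-0.27721631  0.1078906  -2.5205322 ] [0.47 0.37 0.01]
```

Request:
jog_arm([
  [0,0,-0.02,0,0,0,1],
  [0,0,-0.04,0,0,0,1],
  [0,0,-0.06,0,0,0,1],
  [0,0,-0.06,0,0,0,1],
])

```text
clock: 18.67
eef_pos: [445.4, 289.6, 119.3]
eef_rot: [2.623, -0.058, 0.047]
wrist_force: [0.2, -0.2, -2.4]
finger_gap: 16.7
finger_force: 60.0
```

Request:
jog_arm([
  [0,0,-0.01,0,0,0,1],
  [0,0,-0.02,0,0,0,1],
  [0,0,-0.02,0,0,0,1],
])

```text
clock: 18.92
eef_pos: [445.5, 289.7, 117.3]
eef_rot: [2.623, -0.059, 0.047]
wrist_force: [0.8, -0.3, -1.6]
finger_gap: 16.5
finger_force: 60.0
```

Request:
jog_arm([
  [0,0,-0.01,0,0,0,1],
  [0,0,-0.02,0,0,0,1],
  [0,0,-0.02,0,0,0,1],
])

```text
clock: 19.17
eef_pos: [445.5, 289.6, 115.1]
eef_rot: [2.623, -0.059, 0.047]
wrist_force: [-2.1, -1.3, 1.4]
finger_gap: 16.4
finger_force: 60.0
```

Request:
jog_arm([
  [0.002,0,0.015,0,0.017,0,1],
  [0.004,0,0.03,0,0.034,0,1],
  [0.005,0,0.046,0,0.051,0,1],
  [0.005,0,0.046,0,0.051,0,1],
])

```text
clock: 19.5
eef_pos: [446.8, 289.8, 120.9]
eef_rot: [2.628, 0.022, 0.046]
wrist_force: [-1.2, -0.1, 0.7]
finger_gap: 16.8
finger_force: 60.0
```

Request:
jog_arm([
  [0,0,0,0,0,0,1],
  [0,0,0,0,0,0,1],
  [0,0,0,0,0,0,1],
  [0,0,0,0,0,0,1],
], grip_force=4)

```text
clock: 19.83
eef_pos: [446.3, 289.8, 120.6]
eef_rot: [2.627, 0.02, 0.047]
wrist_force: [2.3, -0.5, 1.4]
finger_gap: 17.5
finger_force: 4.0
```

```bash
python3 tr.py; python3 - <<'E'
from h import *
T=grab("top","pics/t8.png");S=grab("scene","pics/s8.png")
t=cv2.cvtColor(cv2.imread("pics/t8.png"),cv2.COLOR_BGR2GRAY)
for v in range(150,215,4): print(v,' '.join(f"{a:3d}" for a in t[v,105:185:3]))
for n,X in(("rim",(572,311,157)),):print(n,proj(T,X),proj(S,X))
E
```

```text
[446.32883818 289.76264155 120.6239345 ] [2.62705801 0.02014873 0.04716061] [ 0.71  0.55  1.43 -0.39  1.52  2.32] 17.51365407025052 4.001725763082504 [ 2.34247298 -0.45864863  1.38781514] [ 0.08 -0.5   0.21]
150 149 145 148 146 146 148 147 149 110  92  93  92  92  90  90  92  92  94  93  94  93  89  94  93  94  92  93
154 146 146 147 145 147 149 146 115  94  87  93  94  94  91  93  91  93  90  92  93  90  94  92  93  94  94  94
158 145 146 145 146 146 150 123  92  90  88  93  94  88  92  93  95  91  91  88  92  94  91  92  94  94  89  91
162 149 146 145 147 147  91  91  94  92  90  92  94  94  86 153 220 192 178 174 202 210  98  89  87  92  92  92
166 146 147 149 146 147  96  95  92  93  94  93  93 130 201 171 160 161 164 177 181 182 176 207  89  87  93  91
170 147 150 148 145 145 146  89  89  88  91  86 107 128 122 119 117 117 116 111 114 112 109 147 204  93  93  92
174 145 146 149 147 149 148 144 123  91  89  90 146 130 129 124 123 121 118 114 111 112 121 127 110 146  92  94
178 149 146 146 148 146 148 148  88  91 104  98 137 133 134 136 130 123 126 121 133 144 143 145 141 182 136 
[... 443 characters left out ...]
 113  90
198 147 145 140 142 139  90  89 136 142  84  87  91  90  95 142 145 140 140 139 142 137 106 109 111 105  88  90
202 148 145 142 141 125  89  88 146 143 118  91  88  87  88 147 142 141 133 149 148 105 112 118 130 130 181 156
206 143 147 142 142 140 130 144 151 150 153 153 157 153 151 148 146 148 133 153 147 151 145 137 141 148 151 150
210 141 224 219 140 141 138 148 152 151 152 151 151 150 152 149 146 148 132 152 145 144 141 142 138 138 136 131
214 145 143 142 138 141 136 133 132 129 127 126 124 118 116 125 126 131 133 153 150 145 144 143 140 125  84  88
rim (np.float64(156.20335572428417), np.float64(181.87025334210074)) (np.float64(380.604707867556), np.float64(112.14251691703191))
```

Request:
jog_arm([
  [0,0,0,0,0,0,0.78],
  [0,0,0,0,0,0,0.76],
  [0,0,0,0,0,0,0.74],
  [0,0,0,0,0,0,0.7],
  [0,0,0,0,0,0,0.65],
  [0,0,0,0,0,0,0.6],
  [0,0,0,0,0,0,0.55],
  [0,0,0,0,0,0,0.5],
])

```text
clock: 20.6
eef_pos: [446.1, 289.8, 120.5]
eef_rot: [2.627, 0.021, 0.047]
wrist_force: [-0.7, -0.8, -0.3]
finger_gap: 45.5
finger_force: 0.0
```

Request:
jog_arm([
  [0,0,0,0,0,0,0.3],
  [0,0,0,0,0,0,0],
  [0,0,0,0,0,0,0],
  [0,0,0,0,0,0,0],
  [0,0,0,0,0,0,0],
  [0,0,0,0,0,0,0],
  [0,0,0,0,0,0,0],
  [0,0,0,0,0,0,0],
])

```text
clock: 21.27
eef_pos: [446.1, 289.7, 120.5]
eef_rot: [2.627, 0.021, 0.047]
wrist_force: [0.2, 0.5, 0.6]
finger_gap: 93.1
finger_force: 0.0
```

```bash
python3 tr.py; python3 - <<'E'
from h import *
T=grab("top","pics/t9.png");S=grab("scene","pics/s9.png");s=manip.read_state();c=grab("wrist","pics/w9.png")
t=cv2.cvtColor(cv2.imread("pics/t9.png"),cv2.COLOR_BGR2GRAY)
for v in range(150,215,4): print(v,' '.join(f"{a:3d}" for a in t[v,105:185:3]))
w=cv2.cvtColor(cv2.imread("pics/w9.png"),cv2.COLOR_BGR2GRAY)
for v in range(0,300,15): print(v,' '.join(f"{a:3d}" for a in w[v,200:450:9]))
E
```

```text
[446.136829   289.74629778 120.53281141] [2.62697148 0.02103005 0.04695497] [ 0.71  0.55  1.43 -0.39  1.52  2.32] 93.07523109519907 0.0 [0.22765416 0.49262796 0.60772325] [ 0.27  0.08 -0.  ]
150 146 146 148 147 147 147 147 145 110  93  86  92  90  91  94  91  95  93  93  91  90  90  95  92  91  91  93
154 146 146 145 149 145 146 148 122  89  91  94  90  93  92  94  87  92  92  92  91  91  95  93  94  93  94  88
158 149 145 148 144 148 149 121  94  92  91  88  92  94  89  93  91  84 111 147 134  93  91  91  93  92  89  92
162 146 148 147 147 145  89  91  94  93  90  93  95  94  87 163 212 189 188 192 193 193 193 179  94  93  92  91
166 147 148 147 149 146  99  91  88  94  90  91  91  88 147 125 123 117 118 112 160 182 194 186 203  89  95  93
170 146 146 148 147 146 149  85  90  90  93  93  87 147 133 124 127 121 121 115 117 112 113 114 181 179  92  92
174 147 149 145 144 148 148 148 120  91  90  91 136 138 132 132 130 125 121 118 116 112 117 118 111 193  91  93
178 145 149 148 145 148 144 148  91  89 103  93 145 137 139 137 132 131 120 124 115 112 113 111 110 180 132  90
182 145 146 1
[... 2606 characters left out ...]
 157
210 154 156 157 158 157 157 157  78  82  82  80  83  80 118 128 155 168  80  82  84  83  84  80 156 157 158 159 157
225 160 156 157 159 157 161 160  82  85  83  82  84  83 101 127 149 166  79  84  83  84 160 156 158 158 159 158 157
240 157 157 159 180 178  47 161  79  81  81  80  81  80  80 118 143 166 145  81  85  79 157 160  30 181 179 154 156
255 159 180 182 191  49  43 161  81  80  82  83  81  81  83 119 136 161 168  80  81  82 157 164  26  30 182 183 159
270 179 179 186  49  44 157 156 161  82  78  84  83  83  87 122 136 159 169  81  81  84 159 160 112  30  22 181 177
285 177 188  34  46 151 157 157 158  84  79  81  79  81  81 125 133 156 166  84  81  82 159 157 158  27  29  31 180
```

Request:
jog_arm([
  [-0.01,0.05,0.087,0,0,0,0],
  [-0.03,0.1,0.175,0,0,0,0],
  [-0.06,0.17,0.3,0,0,0,0],
  [-0.09,0.25,0.435,0,0,0,0],
  [-0.12,0.33,0.57,0,0,0,0],
  [-0.15,0.41,0.71,0,0,0,0],
  [-0.17,0.49,0.85,0,0,0,0],
  [-0.2,0.55,0.95,0,0,0,0],
])

```text
clock: 22.08
eef_pos: [421.8, 357.2, 237.4]
eef_rot: [2.629, 0.019, 0.048]
wrist_force: [-0.7, 0.6, 1.0]
finger_gap: 93.9
finger_force: 0.0
```

Request:
jog_arm([
  [-0.1,0,0.2,0,0,0,0],
  [-0.3,-0.1,0.4,0,0,0,0],
  [-0.5,-0.3,0.5,0,0,0,0],
  [-0.6,-0.5,0.5,0,0,0,0],
  [-0.6,-0.6,0.5,0,0,0,0],
  [-0.6,-0.6,0.5,0,0,0,0],
])

```text
clock: 22.58
eef_pos: [349.5, 282.9, 296.6]
eef_rot: [2.629, 0.019, 0.047]
wrist_force: [1.0, -0.6, 1.1]
finger_gap: 93.7
finger_force: 0.0
```

```bash
python3 tr.py; python3 - <<'E'
from h import *
T=grab("top","pics/t10.png");S=grab("scene","pics/s10.png");T0=cv2.imread("pics/t0.png").astype(int);S0=cv2.imread("pics/s0.png").astype(int)
t=cv2.imread("pics/t10.png");g=cv2.cvtColor(t,cv2.COLOR_BGR2GRAY)
for v in range(154,255,5): print(v,' '.join(f"{a:3d}" for a in g[v,105:185:3]))
h=cv2.cvtColor(t,cv2.COLOR_BGR2HSV);h0=cv2.cvtColor(T0.astype(np.uint8),cv2.COLOR_BGR2HSV)
def cen(h,lo,hi,b):
  m=cv2.inRange(h,lo,hi);x0,y0,x1,y1=b;ys,xs=np.nonzero(m[y0:y1,x0:x1]);return len(xs),round(xs.mean()+x0,1),round(ys.mean()+y0,1)
for n,lo,hi,b in[("mug",(95,80,30),(125,255,255),(350,60,420,130)),("soap",(45,100,30),(80,255,255),(235,80,280,140)),("bowl",(0,0,170),(180,40,255),(415,150,500,235)),("nuts",(4,100,40),(18,255,255),(410,150,510,240)),("pink",(150,60,80),(179,255,255),(360,140,385,165)),("purp",(130,80,40),(150,255,255),(280,185,305,210)),("red",(0,150,80),(4,255,255),(380,280,480,335))]:
  for q in(h0,h):
    try: print(n,cen(q,lo,hi,b))
    except Exception as e: print(n,e)
print("jar diff",np.abs(t.astype(int)-T0)[75:130,283:320].mean())
# cup hung expectation: pitch .2, rail at -62
cr=Ro.from_euler('z',.048)*Ro.from_euler('y',.2);rail=np.array([514.9,308,133.5-7]);o=rail-cr.apply([-61,0,60])
for k in([0,0,90],[0,0,0],[-155,0,76]):print(k,(o+cr.apply(k)).round(),proj(T,o+cr.apply(k)),proj(S,o+cr.apply(k)))
E
```

```text
[349.48790293 282.89847582 296.64101286] [2.62902088 0.01890124 0.04695866] [ 0.82  0.25  1.43 -0.36  1.83  2.31] 93.69008727544414 0.0 [ 0.96228868 -0.61829128  1.14939962] [ 0.27  0.01 -0.  ]
154 144 145 144 145 145 145 147 146 145 140  92  92  90  94  91  93  86  88  94  87  92  89  93  92  94  90  91
159 146 145 144 144 145 144 144 146  93  93  91  91  94  93  89  89 108 172 206 195 164  87  88  93  88  93  91
164 145 145 145 148 144 147 146 145 149  86  92  93  89 108 130 121 116 115 116 116 112 176 193 125  94  89  86
169 145 147 144 145 147 145 144 146 146 148  99  87 147 129 124 121 118 173 174 195 171 113 112 145 143  93  91
174 145 145 146 146 142 147 144 116  86 147 147 147 134 133 131 127 126 126 116 114 113 111 114 112 193  93  91
179 148 145 147 145 146 143 150  86  86 146 146 145 139 139 136 135 132 128 125 116 113 112 121 121 183 130  93
184 145 146 146 147 145 145  88  89  91  90  90 138 139 139 138 137 136 132 128 124 143 142 144 142 122 123 130
189 147 147 148 106  85  90  87  88  83  87  92  82 148 142 142 139 138 132 130 146 145 140 144 113 117 122 128
194 148 14
[... 2005 characters left out ...]
np.float64(197.3))
red (1567, np.float64(441.7), np.float64(306.5))
red (1565, np.float64(441.5), np.float64(306.6))
jar diff 2.813104013104013
[0, 0, 90] [581. 311. 144.] (np.float64(158.51999105375523), np.float64(178.44347336603298)) (np.float64(382.78325792809324), np.float64(116.94398634433304))
[0, 0, 0] [563. 310.  56.] (np.float64(173.16722573682404), np.float64(190.94190855334085)) (np.float64(372.8931488184119), np.float64(139.53909830244257))
[-155, 0, 76] [426. 304. 161.] (np.float64(159.23333890536324), np.float64(254.51534878898283)) (np.float64(333.2011964472681), np.float64(97.33188461329283))<stdin>:7: RuntimeWarning: Mean of empty slice.
  ret = ret.dtype.type(ret / rcount)
```

The hung cup's rim and handle end match the predicted hanging pose. The bystanders have not moved, and the seven nuts are in the bowl.

```bash
python3 -c "
from cell import manip
print(manip.sign_off())"
```

```text
the job is handed in; nothing more can be done
None
```

All seven walnuts are in the white bowl, and the empty cup hangs mouth up on the far side of the rail, released; the first grip slipped and slid the cup about 9 mm before I re-gripped, the bystanders stayed put, and the job was handed in at about 23 s.

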